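Set up trough and opened tip box for the multichannel pipette

ROBOT

A 6-joint arm with a two-finger parallel gripper is mounted at the origin on the work surface. World frame = base frame: x ahead of the robot, y to its left, z up, the work surface at z = 0. Lengths are in mm, angles in rad, forces in N, time in s.
With the tool pointing down it reaches from about 275 to 1000 mm from the base axis. Payload 8.4 kg.
Tool frame: the origin (TCP) lies between the finger pads; the fingertips stand 17 mm ahead of it and the grasp point (between the pads) lies 2 mm behind it (r.tcp_to_tips is the distance from the TCP to the fingertips, in mm); z points along the fingers, y is the line along which they close (so a half turn about z gives the same grasp; the last joint's range is limited). The gripper opens to 85 mm and grips with 20 to 120 N. Pads are 22 mm wide; open, the fingers measure 114 mm over their backs; the gripper's body (76 mm by 85 mm) begins 54 mm behind the grasp point. The pads swing forward as they close: fully open they stand 13 mm farther back than shut.
Start: joints at [1.208, 0.353, 1.633, -0, 1.155, -0.002], TCP at [220.638, 584.762, 248.281] pointing down, gripper open.
Joint ranges: [-2.63, 2.63], [-0.92, 2.1], [0.06, 2.66], [-1.3, 4.44], [0, 2.69], [-3.02, 3.02]. Speed limits (rad/s): [2.22, 2.22, 2.79, 3.14, 3.14, 3.14].

INTERFACE

Orientations are given as [roll, pitch, yaw] about the fixed x, y, z axes, in that order (R = Rz(yaw) Ry(pitch) Rx(roll)).
In Python, from rig import r gives the robot as it stands. The module is installed in compiled form; this text tells all that it offers.
- The arm moves only by the tool apply_moves, never from a script. Its argument "series" is text: rows parted by semicolons, each of 7 numbers parted by spaces: the shift along the tool's x, y, z in cm, then the turn, a rotation vector about the tool's x, y, z in rad, then the gripper's target within -1 to 1 (shut at 1, half-way at 0, fully open at -1). In form: tx ty tz rx ry rz fingers; .... A call has exactly 10 rows; each row shifts and turns the commanded pose from where the row before left it, along the tool's axes as they then stand; what a row does not reach is not made up. A row lasts 1/12 s, in which the tool goes at most 41.7 mm and 7.16 degrees, less where a joint would pass 70% of its speed; a pose out of reach is approached as far as the arm can. A call with a gripper value outside its range is refused whole. The fingers move at their own pace and stop on an object; "squeeze" is the grip in N (left out, the last holds). Time passes only in rows, so rows that do not move let the fingers close, or fill a call up. It gives the time, the measured TCP pose, the force and the opening at its end, in the units of the state.
- r.sense(): the state, without advancing time (a new reading comes with each control period).
- r.grab_frame(name): name is "side" or "top" or "wrist"; returns the picture (384x512x3 uint8, blue, green, red); there is no depth.
- r.camera_info(name): a dict with "K" (3x3 intrinsics, pixels), "extrinsics" (4x4, takes a point from camera to world coordinates). Camera axes: x right, y down, z forward; pixel columns grow to the right and rows downward; lengths in mm; the calibration is good to about 2 mm. A picture is of the moment at which its call begins: read the wrist's pose just before it. camera_info takes no time and is no camera call; for the wrist camera it gives the pose at the moment of the call.
- r.sign_off(): hands the job in, once; it reports no verdict.
The state is a dict: "clock": time; "qpos": joint angles; "qvel": joint speeds; "joint_efforts": joint torques, N m; "eef_pos": TCP position; "tcp_rot": TCP orientation; "contact_force": force on the tool from outside, world axes, zero at the start; "wrist_torque": the same for the moment, N m; "opening": opening from 0.0 (shut) to 1.0 (fully open).
Only numpy, scipy, OpenCV 4.12 (cv2) and the standard library are available. Lean on these libraries where they do the work, as an engineer would, in place of code of your own. Each camera call takes 0.05 s, during which the arm holds its last target. There are 200 camera calls.

TASK

I am about to fill a plate with the multichannel pipette: first set the empty trough on the sloped stand, lying along the slope between the side rails with its lower end down at the foot lip, and let go of it. Then tap the front of the tip-box lids to find the one box already in use, whose unclipped lid gives under the tap; leave the two clipped boxes shut and the other things on the bench where they are. Lift the loose lid and finish holding it wide open, past 60 degrees, so that I can take tips: keep hold of it, because it falls shut by itself.

Things in the scene. Friction and masses are not known exactly. Their poses are not given: they have to be found in the camera images.
- trough: Empty white reagent trough, an open box 140 long (own x) x 50 wide (own y) x 34 high, walls 3, about 60 g, standing upright on the bench, loose. Origin: centre of its underside. Grasp it across its 50 mm width.
- stand: Fixed aluminium trough stand. Origin: centre of its underside; own z up, own x up the slope. Flat seat 160 long x 56 wide between two side rails 5 high, sloped 15 deg (0.262 rad), low end at own -x, where a foot lip 8 high stands across it. The trough seats against the lip when its underside's centre is 6 below the middle of the seat, measured along the slope.
- seat (a point): Middle of the upper face of the stand's sloped seat, 55 above the bench; axes those of the stand (level, not tilted).
- tray: Fixed aluminium deck tray 104 (own x) x 412 (own y) x 8 high; origin: centre of its underside; own -x is the front. In each of its three nests a hinged pipette-tip box is fixed, squarely with the tray. The three look alike: blue base, opaque white lid, 84 deep (x) x 122 wide (y), 68 high. One is in use, its lid unclipped; the other two are clipped shut.
- nest_left (a point): Centre of the floor of the left nest (tray's +y end), under its box's centre; axes those of the tray. Which nest holds the box in use changes. Same for all three boxes: closed lid top 68 over this point (clipped ones up to 2 lower at the front), lid 24 high, front face 42 in front (-x), hinge axis along y, 42 behind (+x) and 44 above it.
- nest_middle (a point): Centre of the floor of the middle nest; axes those of the tray. Same for all three boxes: from the middle of the lid's lower front edge a flat thumb tab sticks out 18 forwards (-x), 24 wide (y), 6 thick, its underside 44 over this point; nothing solid beside it or in front, the base's front face lies flush with the lid's. It can be pinched by its two side edges from above.
- nest_right (a point): Centre of the floor of the right nest (tray's -y end); axes those of the tray.
- loose_press (a joint): How far the one unclipped lid is pressed down against its springy seal, in rad about its hinge: 0 at rest, 0.05 fully down (about 4 mm at the lid's front edge). Stiffness 6 N m/rad: about 2 N on the front edge gives 0.03 rad; it springs back. A tap near the front must reach 0.02 or more.
- loose_lid (a joint): Opening angle of the same unclipped lid in rad: 0 shut, 1.57 upright, stops at 1.75. A weak hinge spring (0.15 N m/rad) shuts it from any angle: 1 to 3 N at the tab hold it open.
- clipped_lid_1 (a joint): Opening angle in rad of one clipped, unopened lid; at most 0.025 rad below 0 when clipped. Clipped lids are rigid under a tap and will not lift with less than 35 N at the tab. They must stay shut.
- clipped_lid_2 (a joint): The same for the other clipped lid.
- tube_rack: Bystander, loose: blue block rack 86 x 86 mm with red-capped blood tubes, 108 high. Origin: centre of its underside.
- microplate: Bystander, loose: grey 96-well plate 127 x 85 x 14 mm. Origin: centre of its underside.
- buffer_bottle: Bystander, loose: bottle 60 mm in diameter, 110 high. Origin: centre of its underside.
Mind the look-alikes: they are no part of the job. What is shaped like the trough but black or green is not meant. Leave any turquoise look-alike of the stand alone.

How it is judged:
By the outcome, as a careful person would: the job done as asked, in the order asked, and still so for the second after the job is handed in, while the arm keeps its last pose, push and grip.
It also fails if it takes over 58 s, if anything falls off the work surface, if the arm or the gripper's body presses on something with over 40 N, if the wrist force passes 120 N, or if a joint passes its speed limit or range.

## Working session

There is one attempt and no reset: what is moved stays moved. The work goes in short steps, Python scripts to look and compute and a tool call to move; the robot and the scene stay as the last step left them, time stands still between calls to the robot, and variables do not carry over. Pictures are saved under pics/ and viewed, on a budget of 10 in all, crops included, one or two more only if the job needs it, and the job is handed in when it is done.

Besides the shell and the picture viewer there is one more tool, called after ">>>" as name(argument=value, ...), one argument or row to a line, values as JSON. apply_moves: Moves the arm, as the interface text tells. Its arguments: {"type":"object","properties":{"series":{"type":"string"},"squeeze":{"type":"number"}},"required":["series"]}

```bash
mkdir -p pics; python3 - <<'E'
from rig import r
import cv2
s=r.sense();print(s)
for n in("side","top"):
    cv2.imwrite(f"pics/{n}0.png",r.grab_frame(n));c=r.camera_info(n);print(n,c["K"],c["extrinsics"])
print(r.sense()["clock"],r.tcp_to_tips)
E
```

```text
{'clock': 0.0, 'qpos': array([ 1.20756814e+00,  3.53648931e-01,  1.63411609e+00,  2.29218553e-06,
        1.15523741e+00, -2.40217686e-03]), 'qvel': array([ 0.00024378, -0.00080223,  0.00212701, -0.00091834,  0.00195367,
       -0.0012016 ]), 'joint_efforts': array([ 4.55998861e-04, -6.05255485e+01, -3.42073417e+01,  1.45182707e-04,
        9.42239247e-03, -4.64946515e-05]), 'eef_pos': array([220.49369356, 584.3285229 , 247.56891095]), 'tcp_rot': array([-3.14018288e+00, -5.48232748e-06,  2.78076571e+00]), 'contact_force': array([0.30878857, 0.79137502, 0.20490922]), 'wrist_torque': array([ 0.01575071,  0.00073497, -0.04983052]), 'opening': 1.005755205640949}
side [[413.47250354   0.         255.00444655]
 [  0.         413.47250354 203.21248904]
 [  0.           0.           1.        ]] [[ 8.11051337e-01 -4.25491070e-01  4.01438760e-01  3.77798160e+01]
 [-5.84974803e-01 -5.89395529e-01  5.57151138e-01 -5.98361315e+02]
 [-4.56623945e-04 -6.86709735e-01 -7.26931587e-01  9.81868731e+02]
 [ 0.00000000e+00  0.00000000e+00  0.00000000e+00  1.00000000e+00]]
top [[369.22816871   0.         254.45926093]
 [  0.         369.22816871 191.90357714]
 [  0.           0.           1.        ]] [[-2.28617264e-02 -9.85202827e-01  1.69860916e-01  3.50695345e+02]
 [-9.99735712e-01  2.29402101e-02 -1.50078381e-03  9.51180324e+01]
 [-2.41806863e-03 -1.69850334e-01 -9.85466903e-01  1.18327774e+03]
 [ 0.00000000e+00  0.00000000e+00  0.00000000e+00  1.00000000e+00]]
0.1 17.0
```

View pics/top0.png

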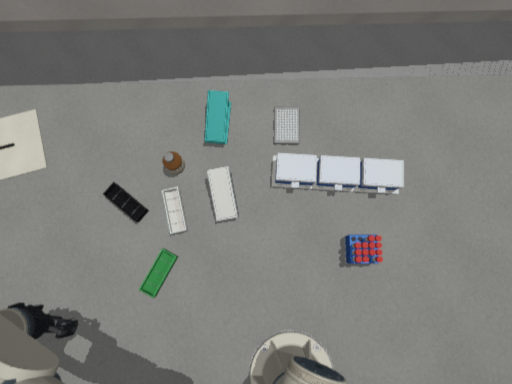

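View pics/side0.png

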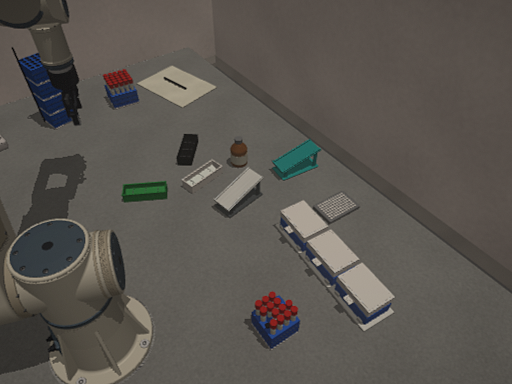

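```bash
python3 - <<'E'
import cv2,numpy as np
t=cv2.imread("pics/top0.png");s=cv2.imread("pics/side0.png")
def z(i,x0,x1,y0,y1,k): return cv2.resize(i[y0:y1,x0:x1],None,fx=k,fy=k,interpolation=cv2.INTER_CUBIC)
o=np.zeros((595,800,3),np.uint8)
o[:320,:320]=z(t,160,240,160,240,4); o[:320,330:730]=z(s,175,275,145,225,4)
o[320:,:725]=z(t,265,410,145,200,5)
cv2.imwrite("pics/crop1.png",o)
E
```

```text
(no output)
```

View pics/crop1.png

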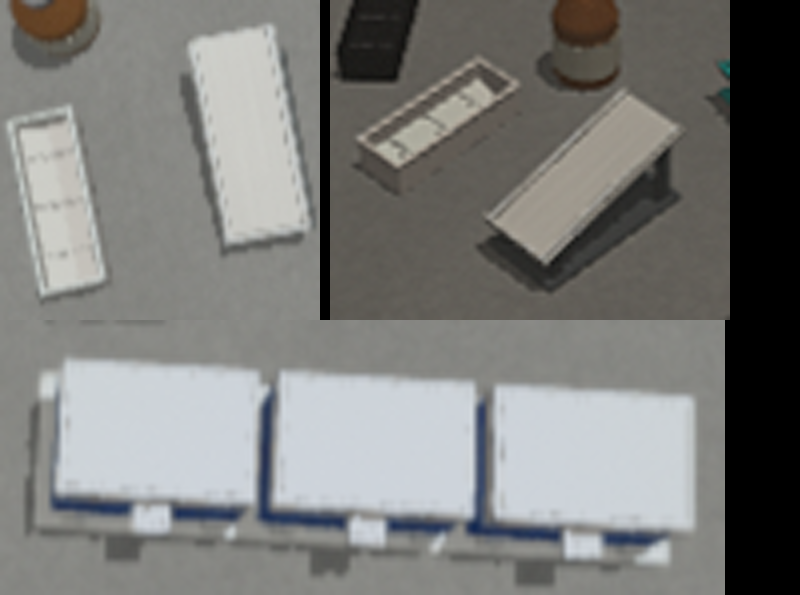

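```bash
cat > h.py <<'E'
import numpy as np
from scipy.optimize import least_squares
from scipy.spatial.transform import Rotation as R
def ray(c,p,z):
    K,E=np.array(c["K"]),np.array(c["extrinsics"])
    p=np.atleast_2d(p).astype(float);z=np.broadcast_to(z,len(p))
    d=(np.linalg.inv(K)@np.c_[p,np.ones(len(p))].T).T@E[:3,:3].T
    return E[:3,3]+d*((z-E[2,3])/d[:,2])[:,None]
def proj(c,P):
    E=np.linalg.inv(c["extrinsics"]);q=P@E[:3,:3].T+E[:3,3];q=q@np.array(c["K"]).T
    return q[:,:2]/q[:,2:]
def fit(W,M):
    """2-D rigid pose [x,y,yaw] taking model M to world W, and rms"""
    f=lambda v:(M[:,:2]@np.array([[np.cos(v[2]),-np.sin(v[2])],[np.sin(v[2]),np.cos(v[2])]]).T+v[:2]-W[:,:2]).ravel()
    s=least_squares(f,[*W[:,:2].mean(0),0]);return s.x,f(s.x).reshape(-1,2)
def tw(rows=None):
    from rig import r
    s=r.sense();return s["eef_pos"],R.from_euler("xyz",s["tcp_rot"]),s
def rel(p,Rt):
    """tool-frame shift (cm) and rotvec from present measured pose to target"""
    e,Rc,s=tw();return np.round(Rc.inv().apply(np.array(p)-e)/10,2),np.round((Rc.inv()*Rt).as_rotvec(),3)
E
python3 - <<'E'
from h import *
from rig import r
np.set_printoptions(precision=2,suppress=True)
c=r.camera_info("top")
u=lambda p,k,o:(np.array(p,float)+.5)/k-.5+np.array(o)
T=ray(c,u([(8,122),(72,106),(106,282),(40,297)],4,(160,160)),34)
print("trough",*fit(T,np.array([(70,25),(70,-25),(-70,-25),(-70,25)])))
S=ray(c,u([(188,42),(272,26),(312,232),(226,246)],4,(160,160)),[81,81,40,40])
print(S,"lenw",np.linalg.norm(S-np.roll(S,1,0),axis=1))
m=S.mean(0);print("stand",m,np.arctan2(*((S[0]+S[1]-S[2]-S[3])[1::-1])))
off=(265,145-64)
L=np.array([(66,358),(262,371),(252,508),(55,497),(280,370),(476,380),(478,516),(270,508),(496,384),(694,397),(692,530),(492,520)])
W=ray(c,u(L,5,off),75.)
for i in range(3): print("box",*fit(W[4*i:4*i+4],np.array([(42,61),(42,-61),(-42,-61),(-42,61)])))
print(ray(c,u([(150,518),(367,530),(582,545)],5,off),55))
E
```

```text
trough [497.66 347.66   0.2 ] [[-0.02 -0.77]
 [-1.8   0.68]
 [ 0.66  1.06]
 [ 1.16 -0.98]]
[[611.74 238.3   81.  ]
 [622.81 173.88  81.  ]
 [467.95 147.49  40.  ]
 [458.61 214.3   40.  ]] lenw [160.33  65.36 162.35  67.47]
stand [540.28 193.49  60.5 ] 0.1621519640848776
box [615.89 -37.32  -0.1 ] [[-1.47  1.2 ]
 [-1.99  0.88]
 [ 0.71 -1.64]
 [ 2.74 -0.44]]
box [ 606.44 -170.66   -0.08] [[-1.25  1.1 ]
 [-1.29  0.34]
 [ 0.6   1.84]
 [ 1.94 -3.27]]
box [ 594.34 -303.6    -0.09] [[-0.51  0.59]
 [-0.28  0.67]
 [-0.54 -0.66]
 [ 1.33 -0.6 ]]
[[ 566.58  -32.01   55.  ]
 [ 555.85 -166.46   55.  ]
 [ 543.28 -299.14   55.  ]]
```

```bash
python3 - <<'E'
from h import *
print(rel([490,310,230],R.from_euler("xyz",[np.pi,0,.2+np.pi])))
E
```

```text
(array([-34.9 , -16.16,   1.78]), array([-0.001, -0.   , -0.561]))
```

>>> apply_moves(
  series="-3.49 -1.62 .18 0 0 0 -1;-3.49 -1.62 .18 0 0 0 -1;-3.49 -1.62 .18 0 0 0 -1;-3.49 -1.62 .18 0 0 0 -1;-3.49 -1.62 .18 0 0 0 -1;-3.49 -1.62 .18 0 0 0 -1;-3.49 -1.62 .18 0 0 0 -1;-3.49 -1.62 .18 0 0 0 -1;-3.49 -1.62 .18 0 0 0 -1;-3.49 -1.62 .18 0 0 0 -1",
  squeeze=30,
)

```text
clock: 0.93
eef_pos: [490.9, 308.3, 230.0]
tcp_rot: [-3.141, -0.0, 2.781]
contact_force: [0.7, 0.4, -0.0]
opening: 0.997
```

>>> apply_moves(
  series="0 0 0 0 0 -.112 -1;0 0 0 0 0 -.112 -1;0 0 0 0 0 -.112 -1;0 0 0 0 0 -.112 -1;0 0 0 0 0 -.113 -1;0 0 0 0 0 0 -1;0 0 0 0 0 0 -1;0 0 0 0 0 0 -1;0 0 0 0 0 0 -1;0 0 0 0 0 0 -1",
)

```text
clock: 1.77
eef_pos: [489.9, 310.0, 230.2]
tcp_rot: [-3.142, -0.0, -2.943]
contact_force: [1.4, 0.3, 0.3]
opening: 1.0
```

```bash
python3 - <<'E'
from h import *
from rig import r
import cv2,pickle
print(rel([490,310,230],R.from_euler("xyz",[np.pi,0,.2+np.pi])))
c=r.camera_info("wrist");f=r.grab_frame("wrist");pickle.dump((c,f),open("w1.pkl","wb"))
cv2.imwrite("pics/w1.png",cv2.resize(f,None,fx=1.5,fy=1.5,interpolation=cv2.INTER_CUBIC));print(r.sense()["qpos"])
E
```

```text
(array([-0.01, -0.  ,  0.02]), array([-0.   , -0.   , -0.001]))
[ 5.61599500e-01  3.01413898e-01  1.75034769e+00 -7.02788082e-06
  1.08988158e+00 -1.20821048e+00]
```

View pics/w1.png

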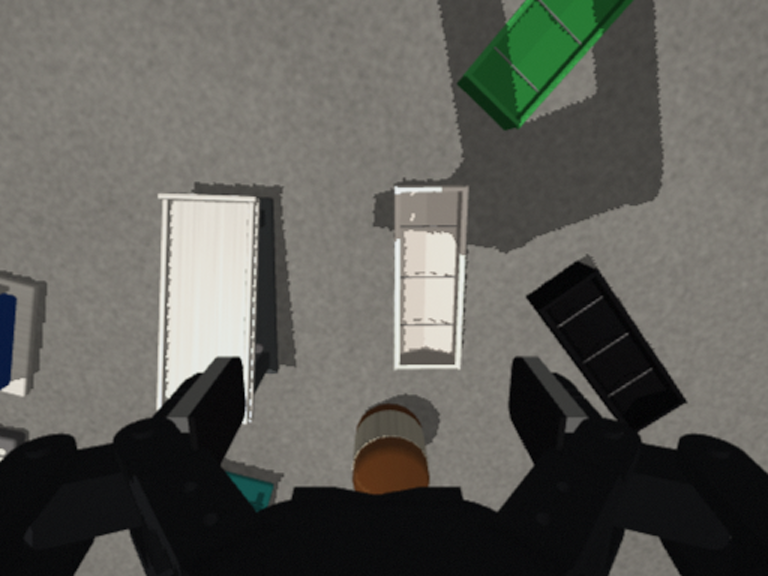

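```bash
python3 - <<'E'
from h import *
import pickle
np.set_printoptions(precision=2,suppress=True)
c,f=pickle.load(open("w1.pkl","rb"))
u=lambda p:(np.array(p,float)+.5)/1.5-.5
T=ray(c,u([(394,187),(468,185),(460,369),(395,369)]),34)
print(T);print(fit(T,np.array([(-70,-25),(-70,25),(70,25),(70,-25)])))
S=ray(c,u([(159,194),(260,197)]),42);print("lip",S,S.mean(0),np.linalg.norm(S[0]-S[1]))
# model stand corners: seat pose x,y,yaw
def M(v,pts):
    Rm=R.from_euler("z",v[2])*R.from_euler("y",-np.radians(15));return np.array([v[0],v[1],55])+Rm.apply(pts)
from rig import r
ct=r.camera_info("top")
k=33
# lip outer top corners, wrist: ; rails right & left far points
def res(v):
    w,l=v[3],80
    P=M(v,np.array([(-l,-w,8),(-l,w,8)],float));e=proj(c,P)-u([(159,194),(260,197)])
    Q=M(v,np.array([(l,w,5),(l,-w,5),(-l,-w,8),(-l,w,8)],float))
    uu=(np.array([(188,42),(272,26),(312,232),(226,246)])+.5)/4-.5+160
    g=proj(ct,Q)-uu
    a=M(v,np.array([(-60,w,5),(50,w,5),(-60,-w,5),(50,-w,5)],float));b=proj(c,a)
    def line(p,q,x): d=(q-p)/np.linalg.norm(q-p);return np.cross(d,x-p)
    h=[line(*u([(260,197),(247,422)]),b[0]),line(*u([(260,197),(247,422)]),b[1]),line(*u([(159,194),(157,410)]),b[2]),line(*u([(159,194),(157,410)]),b[3])]
    return np.r_[e.ravel(),g.ravel()*1.,h]
s=least_squares(res,[540,193,.16,33]);print(s.x,s.fun)
E
```

```text
[[436.67 311.53  34.  ]
 [425.01 362.51  34.  ]
 [564.27 392.06  34.  ]
 [574.42 341.55  34.  ]]
(array([500.09, 351.91,   0.21]), array([[ 0.24,  1.22],
       [ 1.39, -0.87],
       [-1.  , -0.99],
       [-0.64,  0.64]]))
lip [[473.05 152.55  42.  ]
 [461.29 221.4   42.  ]] [467.17 186.97  42.  ] 69.84469245089389
[544.97 198.35   0.15  33.88] [ 0.22 -1.21 -1.68 -0.26 -1.67 -0.92 -0.86 -0.72 -1.73 -1.25 -1.8  -0.91
  0.59 -1.24 -1.03  1.96]<stdin>:23: DeprecationWarning: Arrays of 2-dimensional vectors are deprecated. Use arrays of 3-dimensional vectors instead. (deprecated in NumPy 2.0)
```

```bash
python3 - <<'E'
from h import *
print(rel([499,350,24],R.from_euler("xyz",[np.pi,0,.207+np.pi])))
E
```

```text
(array([-1.68,  3.74, 20.62]), array([-0.   , -0.   , -0.008]))
```

>>> apply_moves(
  series="-1.68 3.74 0 0 0 -.008 -1;0 0 3 0 0 0 -1;0 0 3 0 0 0 -1;0 0 3 0 0 0 -1;0 0 3 0 0 0 -1;0 0 3 0 0 0 -1;0 0 2 0 0 0 -1;0 0 2 0 0 0 -1;0 0 1.62 0 0 0 -1;0 0 0 0 0 0 -1",
)

```text
clock: 2.65
eef_pos: [497.1, 348.8, 20.9]
tcp_rot: [-3.14, -0.005, -2.934]
contact_force: [-0.5, 0.2, 0.4]
opening: 0.998
```

>>> apply_moves(
  series="0 0 0 0 0 0 0.2;0 0 0 0 0 0 .6;0 0 0 0 0 0 1;0 0 0 0 0 0 1;0 0 0 0 0 0 1;0 0 0 0 0 0 1;0 0 0 0 0 0 1;0 0 0 0 0 0 1;0 0 0 0 0 0 1;0 0 0 0 0 0 1",
)

```text
clock: 3.48
eef_pos: [499.9, 350.6, 25.6]
tcp_rot: [3.141, 0.002, -2.933]
contact_force: [-0.5, -0.6, 6.8]
opening: 0.579
```

>>> apply_moves(
  series="0 0 -1 0 0 0 1;0 0 -2 0 0 0 1;0 0 -3 0 0 0 1;0 0 -3 0 0 0 1;0 0 -3 0 0 0 1;0 0 -3 0 0 0 1;0 0 -3 0 0 0 1;0 -3 0 0 0 0 1;0 -3 0 0 0 0 1;0 0 0 0 0 0 1",
)

```text
clock: 4.32
eef_pos: [511.7, 287.6, 205.6]
tcp_rot: [-3.14, 0.001, -2.935]
contact_force: [-0.6, 0.1, -0.7]
opening: 0.579
```

```bash
python3 - <<'E'
from h import *
from rig import r
import cv2,pickle
print(r.sense())
c=r.camera_info("wrist");f=r.grab_frame("wrist");pickle.dump((c,f),open("w2.pkl","wb"))
cv2.imwrite("pics/w2.png",cv2.resize(f,None,fx=1.5,fy=1.5,interpolation=cv2.INTER_CUBIC))
E
```

```text
{'clock': 4.3167, 'qpos': array([ 0.51038965,  0.33849029,  1.75780378, -0.00191876,  1.04491278,
       -1.26648714]), 'qvel': array([ 0.04588774,  0.0296813 , -0.02076729,  0.03602738, -0.00834508,
        0.07432303]), 'joint_efforts': array([ -1.02282833, -59.26935554, -33.59778285,  -0.0820118 ,
        -0.31540766,  -0.74482357]), 'eef_pos': array([511.74786495, 287.61212509, 205.59550162]), 'tcp_rot': array([-3.14012441e+00,  8.64670591e-04, -2.93454870e+00]), 'contact_force': array([-0.55238915,  0.11804006, -0.73625754]), 'wrist_torque': array([ 0.00015266,  0.00661828, -0.00044579]), 'opening': 0.579289383908089}
```

View pics/w2.png

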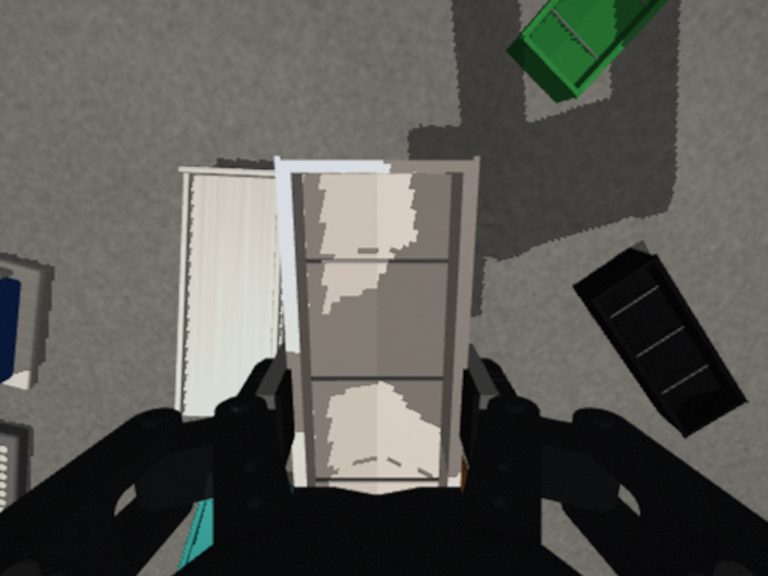

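```bash
python3 - <<'E'
from h import *
import pickle
np.set_printoptions(precision=2,suppress=True)
c,f=pickle.load(open("w2.pkl","rb"));c1,_=pickle.load(open("w1.pkl","rb"))
u=lambda p:(np.array(p,float)+.5)/1.5-.5
t=np.array([511.75,287.61,205.6]);Rt=R.from_euler("xyz",[-3.14012,.00086,-2.93455])
for dz in(5,9,13):
    P=ray(c,u([(276,159),(480,158)]),205.6+dz);print(dz,Rt.inv().apply(P-t),np.linalg.norm(P[0]-P[1]))
S=ray(c,u([(180,168)]),42);print("lip -y corner",S, "w1:",ray(c1,u([(159,194),(260,197)]),42))
print(c["K"]);E=np.array(c["extrinsics"]);print(Rt.inv().apply(E[:3,3]-t),(Rt.inv()*R.from_matrix(E[:3,:3])).as_rotvec())
from rig import r
ct=r.camera_info("top");uu=(np.array([(312,232),(226,246)])+.5)/4-.5+160
print("top lip",ray(ct,uu,42))
E
```

```text
5 [[ 69.65 -26.58  -5.02]
 [ 69.89  26.74  -5.1 ]] 53.32307760649124
9 [[ 69.62 -25.71  -9.02]
 [ 69.86  25.85  -9.1 ]] 51.56257744886819
13 [[ 69.6  -24.84 -13.02]
 [ 69.83  24.96 -13.1 ]] 49.802077291245105
lip -y corner [[473.53 152.68  42.  ]] w1: [[473.05 152.55  42.  ]
 [461.29 221.4   42.  ]]
[[296.99   0.   250.99]
 [  0.   296.99 190.85]
 [  0.     0.     1.  ]]
[  68.88   -0.25 -126.21] [-0.21 -0.21  1.56]
top lip [[467.74 147.4   42.  ]
 [458.42 214.1   42.  ]]
```

```bash
python3 -W ignore - <<'E'
from h import *
import pickle
np.set_printoptions(precision=3,suppress=True)
c2,_=pickle.load(open("w2.pkl","rb"));c1,_=pickle.load(open("w1.pkl","rb"))
u=lambda p:(np.array(p,float)+.5)/1.5-.5
def M(v,pts):
    Rm=R.from_euler("z",v[2])*R.from_euler("y",-np.radians(15));return np.array([v[0],v[1],55])+Rm.apply(np.array(pts,float))
def line(p,q,x): d=(q-p)/np.linalg.norm(q-p);return np.cross(d,x-p)
def res(v):
    w=v[3];l=81
    e=proj(c1,M(v,[(-l,-w,8),(-l,w,8)]))-u([(159,194),(260,197)])
    e2=proj(c2,M(v,[(-l,-w,8)]))-u([(180,168)])
    h=[]
    for c,s,p,q in((c1,1,(260,200),(247,422)),(c1,-1,(159,200),(157,410)),(c2,-1,(180,175),(176,412))):
        for x in(-70,60): h.append(line(*u([p,q]),proj(c,M(v,[(x,s*w,5)]))[0]))
    return np.r_[e.ravel(),e2.ravel(),h]
s=least_squares(res,[545,199,.16,34]);print(s.x,s.fun)
E
```

```text
[546.806 199.217   0.165  33.933] [ 0.122  0.081 -1.825  0.319  0.022 -0.441  0.849 -2.693 -1.272  0.941
 -1.086  1.516]
```

```bash
python3 -W ignore - <<'E'
from h import *
import pickle,cv2
from rig import r
c1,f1=pickle.load(open("w1.pkl","rb"));c2,f2=pickle.load(open("w2.pkl","rb"))
def M(v,pts):
    Rm=R.from_euler("z",v[2])*R.from_euler("y",-np.radians(15));return np.array([v[0],v[1],55])+Rm.apply(np.array(pts,float))
v=[546.3,198,.165]
def draw(c,f,x0,y0,w,h,k):
    g=cv2.resize(f[y0:y0+h,x0:x0+w],None,fx=k,fy=k,interpolation=cv2.INTER_CUBIC)
    for pts,col in(([(-76,-28,0),(80,-28,0),(80,28,0),(-76,28,0)],(0,0,255)),([(-80,-33,8),(80,-33,5),(80,33,5),(-80,33,8)],(0,160,0))):
        p=(proj(c,M(v,pts))+.5-[x0,y0])*k-.5
        cv2.polylines(g,[np.int32(np.round(p))],True,col,1)
    return g
a=draw(c1,f1,90,120,100,170,3.5);b=draw(r.camera_info("side"),cv2.imread("pics/side0.png"),205,155,70,70,6)
o=np.zeros((595,780,3),np.uint8);o[:a.shape[0],:a.shape[1]]=a;o[:420,355:775]=b
cv2.imwrite("pics/ov.png",o)
E
```

```text
(no output)
```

View pics/ov.png

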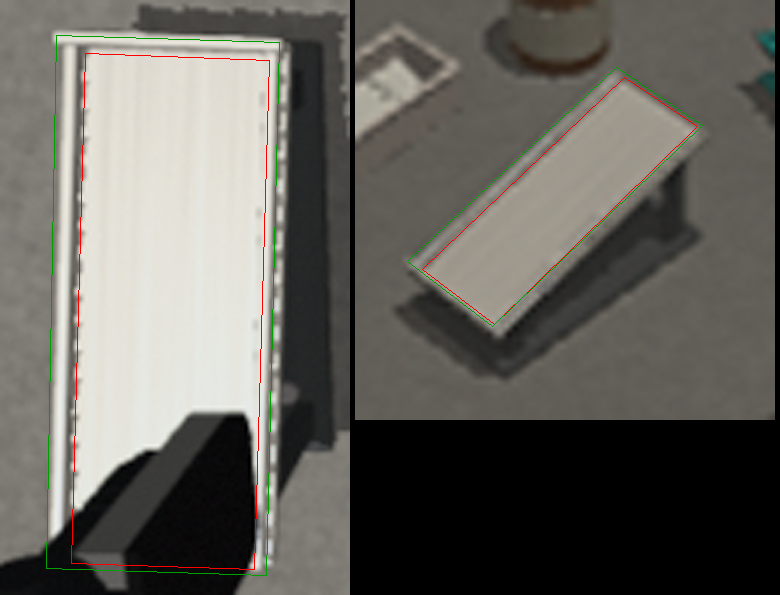

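```bash
cat >> h.py <<'E'
SEAT=np.array([546.3,198.6,55]);RS=R.from_euler("z",.165)*R.from_euler("y",-np.radians(15))
RT=RS*R.from_euler("z",np.pi)*R.from_euler("x",np.pi)
def st(x,y,h): return rel(SEAT+RS.apply([x,y,h]),RT)
E
python3 - <<'E'
from h import *
print(st(-1,0,85))
E
```

```text
(array([ 0.75, -9.49,  6.84]), array([ 0.005, -0.261,  0.041]))
```

>>> apply_moves(
  series=".25 -3.16 1.5 0 0 0 1;.25 -3.16 1.5 0 0 0 1;.25 -3.17 1.5 0 0 0 1;0 0 2.34 0 0 0 1;0 0 0 .002 -.087 .014 1;0 0 0 .002 -.087 .014 1;0 0 0 .001 -.087 .013 1;0 0 0 0 0 0 1;0 0 0 0 0 0 1;0 0 0 0 0 0 1",
)

```text
clock: 5.2
eef_pos: [524.4, 197.6, 136.4]
tcp_rot: [3.141, 0.26, -2.974]
contact_force: [-0.1, 0.5, -0.2]
opening: 0.576
```

```bash
python3 - <<'E'
from h import *
from rig import r
import cv2,pickle
print(st(-1,0,30),r.sense()["eef_pos"],r.sense()["qpos"])
c=r.camera_info("wrist");f=r.grab_frame("wrist");pickle.dump((c,f),open("w3.pkl","wb"))
cv2.imwrite("pics/w3.png",cv2.resize(f,None,fx=1.5,fy=1.5,interpolation=cv2.INTER_CUBIC))
E
```

```text
(array([ 0.09, -0.27,  5.43]), array([ 0.001, -0.002,  0.003])) [524.37484787 197.6430658  136.41605402] [ 0.39048128  0.2943172   2.04776232 -0.10819701  0.5481835  -1.2628655 ]
```

View pics/w3.png

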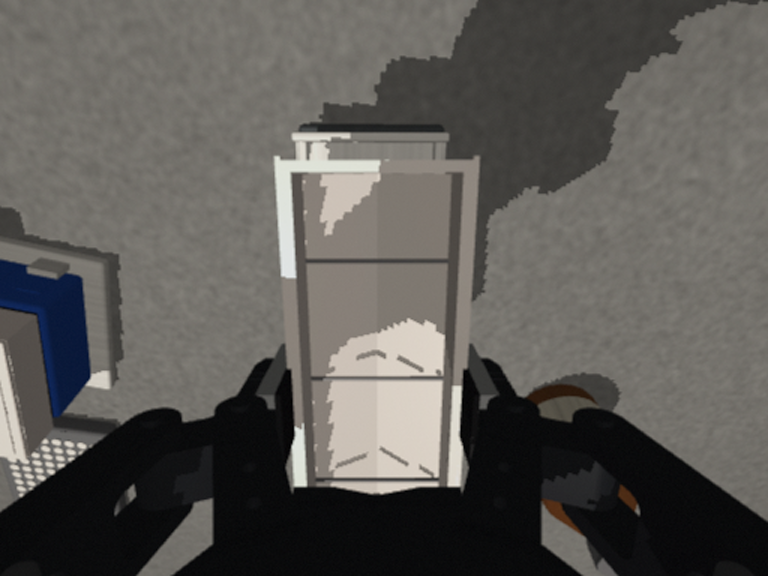

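```bash
python3 - <<'E'
from h import *
import pickle
c,f=pickle.load(open("w3.pkl","rb"))
u=lambda p:(np.array(p,float)+.5)/1.5-.5
e,Rc,s=tw()
for z in (42,):
  P=ray(c,u([(292,134),(449,134)]),z);print(P,P.mean(0),Rc.inv().apply(P-e),RS.inv().apply(P-SEAT))
P=ray(c,u([(276,159),(480,158)]),e[2]);print(Rc.inv().apply(P-e))
E=np.array(c["extrinsics"]);print(RS.inv().apply(E[:3,3]-SEAT))
E
```

```text
[[473.30151987 151.72865346  42.        ]
 [462.00742577 218.45709766  42.        ]] [467.65447282 185.09287556  42.        ] [[ 80.80709329 -36.74240116  76.1618175 ]
 [ 80.82596541  30.93507015  76.19855256]] [[-80.35450802 -34.24458605   8.07233519]
 [-80.52876029  33.43265742   8.11902594]]
[[ 69.79298726 -23.66707593 -18.62658986]
 [ 70.02778989  23.7847459  -18.65992032]]
[-68.44040211   2.04077716 210.72228609]
```

>>> apply_moves(
  series=".09 -.29 0 .001 -.002 .003 1;0 0 1.5 0 0 0 1;0 0 1.5 0 0 0 1;0 0 1.2 0 0 0 1;0 0 .8 0 0 0 1;0 0 0 0 0 0 1;0 0 0 0 0 0 1;0 0 0 0 0 0 1;0 0 0 0 0 0 1;0 0 0 0 0 0 1",
)

```text
clock: 6.08
eef_pos: [536.4, 196.1, 87.8]
tcp_rot: [3.141, 0.264, -2.978]
contact_force: [-0.0, -0.0, -0.5]
opening: 0.58
```

```bash
python3 - <<'E'
from h import *
print(st(-1,-.3,25),tw()[2]["contact_force"])
E
```

```text
(array([-0.03,  0.05,  0.93]), array([ 0.   ,  0.002, -0.001])) [-0.00340639 -0.0348157  -0.4922511 ]
```

>>> apply_moves(
  series="0 .05 .2 0 .002 0 1;0 0 .2 0 0 0 1;0 0 .2 0 0 0 1;0 0 .13 0 0 0 1;0 0 0 0 0 0 1;0 0 0 0 0 0 1;0 0 0 0 0 0 1;0 0 0 0 0 0 1;0 0 0 0 0 0 1;0 0 0 0 0 0 1",
)

```text
clock: 6.92
eef_pos: [537.9, 196.8, 80.2]
tcp_rot: [3.141, 0.261, -2.978]
contact_force: [0.1, -0.4, 0.2]
opening: 0.579
```

>>> apply_moves(
  series="0 0 .1 0 0 0 1;0 0 .1 0 0 0 1;0 0 0 0 0 0 1;0 0 0 0 0 0 1;0 0 0 0 0 0 1;0 0 0 0 0 0 1;0 0 0 0 0 0 1;0 0 0 0 0 0 1;0 0 0 0 0 0 1;0 0 0 0 0 0 1",
)

```text
clock: 7.75
eef_pos: [538.2, 196.9, 79.5]
tcp_rot: [3.142, 0.262, -2.978]
contact_force: [-11.8, -2.8, 20.9]
opening: 0.582
```

>>> apply_moves(
  series="0 0 -.1 0 0 0 1;.1 0 0 0 0 0 1;.1 0 0 0 0 0 1;.1 0 0 0 0 0 1;0 0 0 0 0 0 1;0 0 0 0 0 0 1;0 0 0 0 0 0 1;0 0 0 0 0 0 1;0 0 0 0 0 0 1;0 0 0 0 0 0 1",
)

```text
clock: 8.58
eef_pos: [536.2, 196.7, 79.0]
tcp_rot: [3.141, 0.263, -2.978]
contact_force: [0.3, 0.7, 7.0]
opening: 0.581
```

```bash
python3 - <<'E'
from h import *
e,Rc,s=tw();print(RS.inv().apply(e-SEAT),RS.inv().apply(s["contact_force"]),s["wrist_torque"],st(-6,-.3,26))
E
```

```text
[-3.69286883 -0.18060896 25.79037461] [2.22162544 0.68280975 6.67373105] [-0.033308   -0.21490147 -0.00475366] (array([ 0.23, -0.01, -0.02]), array([ 0.   ,  0.001, -0.001]))
```

>>> apply_moves(
  series=".1 0 0 0 0 0 1;.1 0 0 0 0 0 1;0 0 0 0 0 0 1;0 0 0 0 0 0 1;0 0 0 0 0 0 1;0 0 0 0 0 0 1;0 0 0 0 0 0 1;0 0 0 0 0 0 1;0 0 0 0 0 0 1;0 0 0 0 0 0 1",
)

```text
clock: 9.42
eef_pos: [534.4, 196.5, 78.5]
tcp_rot: [3.141, 0.263, -2.978]
contact_force: [0.4, 0.4, 5.5]
opening: 0.579
```

>>> apply_moves(
  series=".1 0 0 0 0 0 1;.05 0 0 0 0 0 1;0 0 0 0 0 0 1;0 0 0 0 0 0 1;0 0 0 0 0 0 1;0 0 0 0 0 0 1;0 0 0 0 0 0 1;0 0 0 0 0 0 1;0 0 0 0 0 0 1;0 0 0 0 0 0 1",
)

```text
clock: 10.25
eef_pos: [533.1, 196.3, 78.1]
tcp_rot: [3.141, 0.263, -2.978]
contact_force: [1.1, 0.2, 5.9]
opening: 0.582
```

```bash
python3 - <<'E'
from h import *
e,Rc,s=tw();print(RS.inv().apply(e-SEAT),RS.inv().apply(s["contact_force"]),s["wrist_torque"])
E
```

```text
[-6.94545731 -0.108426   25.80990004] [2.57833376 0.03193613 5.46190614] [-0.02929325 -0.2754666  -0.04994018]
```

Not yet at the lip; continue.

>>> apply_moves(
  series=".1 0 0 0 0 0 1;.05 0 0 0 0 0 1;0 0 0 0 0 0 1;0 0 0 0 0 0 1;0 0 0 0 0 0 1;0 0 0 0 0 0 1;0 0 0 0 0 0 1;0 0 0 0 0 0 1;0 0 0 0 0 0 1;0 0 0 0 0 0 1",
)

```text
clock: 11.08
eef_pos: [532.1, 196.2, 77.9]
tcp_rot: [3.141, 0.264, -2.978]
contact_force: [5.1, -0.7, 5.1]
opening: 0.58
```

```bash
python3 - <<'E'
from h import *
e,Rc,s=tw();print(RS.inv().apply(e-SEAT),RS.inv().apply(s["contact_force"]),s["wrist_torque"])
E
```

```text
[-8.04375638 -0.06017659 25.81682959] [ 6.03521074 -1.54542809  3.64054552] [ 0.03516504 -0.88006845 -0.06543652]
```

>>> apply_moves(
  series=".05 0 0 0 0 0 1;0 0 0 0 0 0 1;0 0 0 0 0 0 1;0 0 0 0 0 0 1;0 0 0 0 0 0 .6;0 0 0 0 0 0 .2;0 0 0 0 0 0 -.3;0 0 0 0 0 0 -.6;0 0 0 0 0 0 -.6;0 0 0 0 0 0 -.6",
)

```text
clock: 11.92
eef_pos: [529.1, 195.2, 76.3]
tcp_rot: [-3.141, 0.259, -2.978]
contact_force: [1.0, 0.5, 0.0]
opening: 0.802
```

>>> apply_moves(
  series="0 0 0 0 0 0 -.6;0 0 0 0 0 0 -.6;0 0 -.5 0 0 0 -.6;0 0 -1 0 0 0 -.6;0 0 -2 0 0 0 -.6;0 0 -3 0 0 0 -.6;0 0 -3 0 0 0 -.6;0 0 -3 0 0 0 -.6;0 0 0 0 0 0 -.6;0 0 0 0 0 0 -.6",
)

```text
clock: 12.75
eef_pos: [498.9, 190.7, 200.4]
tcp_rot: [3.14, 0.266, -2.978]
contact_force: [0.5, -0.5, -0.4]
opening: 0.801
```

```bash
python3 - <<'E'
from h import *
from rig import r
import cv2,pickle
c=r.camera_info("wrist");f=r.grab_frame("wrist");pickle.dump((c,f),open("w4.pkl","wb"))
o=np.zeros((576,768,3),np.uint8);o[:384,:512]=f
s=r.grab_frame("side");o[384:,512:]=0
o[300:576,430:768]=cv2.resize(s[150:219,190:274],(338,276),interpolation=cv2.INTER_CUBIC)
cv2.imwrite("pics/w4.png",o);print(tw()[2]["eef_pos"],tw()[2]["qpos"])
E
```

```text
[497.89825616 190.1164351  197.70705787] [ 0.39851989  0.15870595  2.05340712 -0.09563383  0.67742842 -1.26935587]
```

View pics/w4.png

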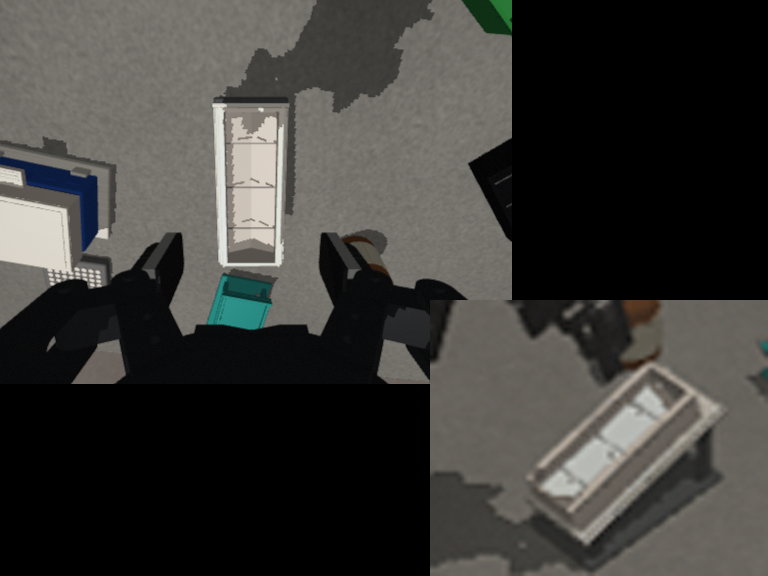

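```bash
python3 - <<'E'
from h import *
e,Rc,s=tw()
A=R.from_euler("xyz",[np.pi,0,np.pi-.081])
print(rel([575,-160,250],A))
# after pure rotation first
print(np.round(A.inv().apply(np.array([575,-160,250])-e)/10,2))
E
```

```text
(array([ -3.18, -35.8 ,  -4.57]), array([0.032, 0.26 , 0.244]))
[-10.52 -34.27  -5.23]
```

>>> apply_moves(
  series="0 0 0 .008 .065 .061 -.6;0 0 0 .008 .065 .061 -.6;0 0 0 .008 .065 .061 0;0 0 0 .008 .065 .061 .5;0 0 0 0 0 0 1;-1.05 -3.43 -.52 0 0 0 1;-1.05 -3.43 -.52 0 0 0 1;-1.05 -3.43 -.52 0 0 0 1;-1.05 -3.43 -.52 0 0 0 1;-1.05 -3.43 -.52 0 0 0 1",
)

```text
clock: 13.68
eef_pos: [535.9, 13.4, 222.6]
tcp_rot: [-3.141, -0.0, 3.063]
contact_force: [0.6, 0.2, -0.0]
opening: -0.0
```

>>> apply_moves(
  series="-1.05 -3.43 -.52 0 0 0 1;-1.05 -3.43 -.52 0 0 0 1;-1.05 -3.43 -.52 0 0 0 1;-1.05 -3.43 -.52 0 0 0 1;-1.05 -3.43 -.52 0 0 0 1;0 0 0 0 0 0 1;0 0 0 0 0 0 1;0 0 0 0 0 0 1;0 0 0 0 0 0 1;0 0 0 0 0 0 1",
)

```text
clock: 14.52
eef_pos: [574.5, -158.9, 249.1]
tcp_rot: [3.141, -0.001, 3.062]
contact_force: [0.4, 0.4, 0.2]
opening: -0.001
```

```bash
python3 - <<'E'
from h import *
from rig import r
import cv2,pickle
print(r.sense()["qpos"],r.sense()["tcp_rot"])
c=r.camera_info("wrist");f=r.grab_frame("wrist");pickle.dump((c,f),open("w5.pkl","wb"))
cv2.imwrite("pics/w5.png",cv2.resize(f,None,fx=1.5,fy=1.5,interpolation=cv2.INTER_CUBIC))
E
```

```text
[-2.72297029e-01  3.08180940e-01  1.69563563e+00  7.30921887e-05
  1.13885334e+00 -1.76347259e+00] [ 3.14132126e+00 -1.04461837e-03  3.06194139e+00]
```

View pics/w5.png

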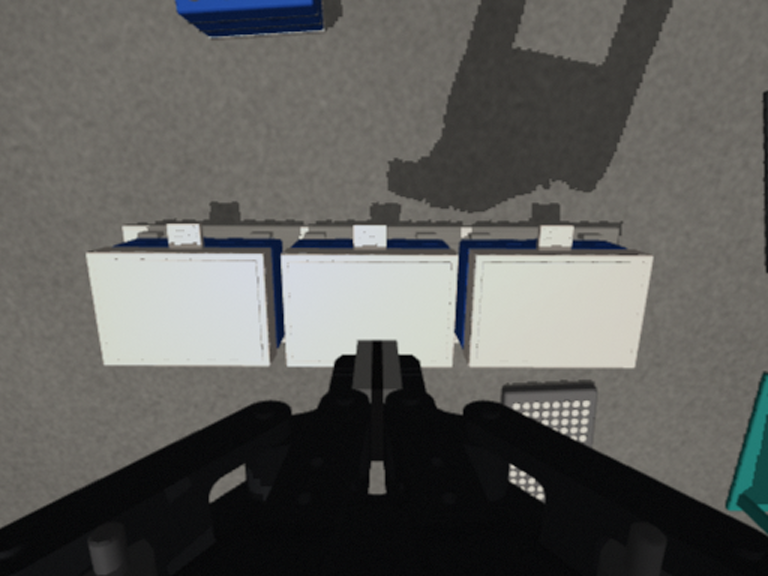

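```bash
python3 - <<'E'
from h import *
import pickle
np.set_printoptions(precision=2,suppress=True)
c,_=pickle.load(open("w5.pkl","rb"))
u=lambda p:(np.array(p,float)+.5)/1.5-.5
px=[];mod=[]
for k,(a,b,d,e,t0,t1) in {-1:((88,253),(264,251),(270,364),(104,365),(168,223),(202,223)),0:((283,251),(458,251),(452,367),(286,367),(354,224),(386,224)),1:((474,254),(652,254),(635,367),(470,367),(538,225),(573,225))}.items():
    px+=[a,b,d,e,t0,t1];mod+=[(k,-42,-61,68),(k,-42,61,68),(k,42,61,68),(k,42,-61,68),(k,-60,-12,50),(k,-60,12,50)]
px=u(px);mod=np.array(mod,float)
def f(v):
    P=mod[:,1:]+np.c_[0*mod[:,0],mod[:,0]*v[4],0*mod[:,0]]
    return (proj(c,R.from_euler("z",v[2]).apply(P)+[v[0],v[1],v[3]])-px)
for fz in (None,8):
    g=(lambda v:f(v).ravel()) if fz is None else (lambda v:f(np.r_[v[:3],fz,v[4]]).ravel())
    s=least_squares(g,[606,-170,-.08,6,134],loss="soft_l1");print(s.x,np.sqrt(np.mean(s.fun**2)))
print(f(s.x))
E
```

```text
[ 607.51 -166.91   -0.08    6.65  133.18] 0.8588154987866315
[ 607.19 -166.9    -0.08   10.69  132.6 ] 0.8818449618019274
[[-2.91 -0.03]
 [-0.08  1.84]
 [ 0.8   2.13]
 [-0.35  1.  ]
 [-2.03  0.11]
 [-2.    0.22]
 [-2.3   1.88]
 [ 1.05  2.42]
 [ 0.87  0.63]
 [-0.16  0.17]
 [-0.68  0.02]
 [ 0.66  0.12]
 [ 0.81  0.46]
 [ 2.02  1.  ]
 [ 0.13  1.12]
 [-1.43  0.67]
 [ 1.85 -0.08]
 [ 1.16  0.02]]
```

```bash
cat >> h.py <<'E'
TR=np.array([607.4,-167.2,7.]);RTR=R.from_euler("z",-.08);PITCH=133.5
def nest(k,p): return TR+RTR.apply(np.array([0,k*PITCH,0])+p)
DOWN=R.from_euler("xyz",[np.pi,0,np.pi-.08])
E
python3 - <<'E'
from h import *
for k in (0,1,-1): print(k,nest(k,[-32,0,90]),rel(nest(k,[-32,0,90]),DOWN))
E
```

```text
0 [ 575.5023454  -164.64272979   97.        ] (array([-0.14, -0.57, 15.23]), array([ 0.   , -0.001,  0.   ]))
1 [586.17095704 -31.569702    97.        ] (array([-0.14, 12.78, 15.23]), array([ 0.   , -0.001,  0.   ]))
-1 [ 564.83373375 -297.71575758   97.        ] (array([ -0.13, -13.92,  15.23]), array([ 0.   , -0.001,  0.   ]))
```

>>> apply_moves(
  series="-.14 -.57 3 0 -.001 0 1;0 0 3 0 0 0 1;0 0 3 0 0 0 1;0 0 3 0 0 0 1;0 0 2 0 0 0 1;0 0 .9 0 0 0 1;0 0 0 0 0 0 1;0 0 0 0 0 0 1;0 0 0 0 0 0 1;0 0 0 0 0 0 1",
)

```text
clock: 15.4
eef_pos: [577.1, -166.1, 102.3]
tcp_rot: [-3.141, 0.003, 3.06]
contact_force: [-0.5, 0.2, 0.6]
opening: -0.001
```

>>> apply_moves(
  series="0 0 .1 0 0 0 1;0 0 .1 0 0 0 1;0 0 0 0 0 0 1;0 0 0 0 0 0 1;0 0 0 0 0 0 1;0 0 0 0 0 0 1;0 0 0 0 0 0 1;0 0 0 0 0 0 1;0 0 0 0 0 0 1;0 0 0 0 0 0 1",
)

```text
clock: 16.23
eef_pos: [576.0, -165.9, 98.6]
tcp_rot: [3.142, 0.001, 3.06]
contact_force: [0.8, 1.0, 0.4]
opening: 0.002
```

>>> apply_moves(
  series="0 0 .1 0 0 0 1;0 0 .1 0 0 0 1;0 0 0 0 0 0 1;0 0 0 0 0 0 1;0 0 0 0 0 0 1;0 0 0 0 0 0 1;0 0 0 0 0 0 1;0 0 0 0 0 0 1;0 0 0 0 0 0 1;0 0 0 0 0 0 1",
)

```text
clock: 17.07
eef_pos: [576.0, -166.0, 96.7]
tcp_rot: [3.142, 0.001, 3.06]
contact_force: [-0.3, -0.1, -0.7]
opening: 0.0
```

>>> apply_moves(
  series="0 0 .1 0 0 0 1;0 0 .1 0 0 0 1;0 0 .1 0 0 0 1;0 0 0 0 0 0 1;0 0 0 0 0 0 1;0 0 0 0 0 0 1;0 0 0 0 0 0 1;0 0 0 0 0 0 1;0 0 0 0 0 0 1;0 0 0 0 0 0 1",
)

```text
clock: 17.9
eef_pos: [576.1, -166.0, 93.7]
tcp_rot: [3.142, 0.001, 3.06]
contact_force: [-0.3, -0.2, 0.0]
opening: -0.003
```

>>> apply_moves(
  series="0 0 .1 0 0 0 1;0 0 .1 0 0 0 1;0 0 0 0 0 0 1;0 0 0 0 0 0 1;0 0 0 0 0 0 1;0 0 0 0 0 0 1;0 0 0 0 0 0 1;0 0 0 0 0 0 1;0 0 0 0 0 0 1;0 0 0 0 0 0 1",
)

```text
clock: 18.73
eef_pos: [576.0, -166.0, 91.7]
tcp_rot: [3.142, 0.001, 3.06]
contact_force: [-1.8, -0.4, 1.9]
opening: -0.003
```

>>> apply_moves(
  series="0 0 .1 0 0 0 1;0 0 0 0 0 0 1;0 0 0 0 0 0 1;0 0 0 0 0 0 1;0 0 0 0 0 0 1;0 0 0 0 0 0 1;0 0 0 0 0 0 1;0 0 0 0 0 0 1;0 0 0 0 0 0 1;0 0 0 0 0 0 1",
)

```text
clock: 19.57
eef_pos: [575.9, -166.0, 90.6]
tcp_rot: [3.142, 0.001, 3.06]
contact_force: [-2.3, -0.3, 2.8]
opening: 0.006
```

>>> apply_moves(
  series="0 0 -1 0 0 0 1;0 0 -2 0 0 0 1;0 0 -3 0 0 0 1;3 0 -3 0 0 0 .5;3 0 0 0 0 0 .2;3 0 0 0 0 0 .2;0 0 0 0 0 0 .2;0 0 0 0 0 0 .2;0 0 0 0 0 0 .2;0 0 0 0 0 0 .2",
)

```text
clock: 20.4
eef_pos: [488.2, -159.0, 180.5]
tcp_rot: [-3.141, 0.002, 3.06]
contact_force: [-0.2, 0.8, -0.4]
opening: 0.401
```

```bash
cat >> h.py <<'E'
def fk(q,k):
    d1,a1,L1,L2,a3,Lt=k
    Rz=R.from_euler("z",q[0]);R2=Rz*R.from_euler("y",q[1]);R3=R2*R.from_euler("y",q[2])
    Rf=R3*R.from_euler("z",q[3])*R.from_euler("y",q[4])*R.from_euler("z",q[5]-np.pi/2)
    p=np.array([0,0,d1])+Rz.apply([a1,0,0])+R2.apply([0,0,L1])+R3.apply([a3,0,L2])+Rf.apply([0,0,Lt])
    return p,Rf
E
python3 - <<'E'
from h import *
np.set_printoptions(precision=3,suppress=True)
e,_,s=tw();print(e,s["tcp_rot"],s["opening"])
D=[([1.20756814,.353648931,1.63411609,0,1.15523741,-.00240],[220.49,584.33,247.57],[-3.14018,0,2.78077]),
([.5616,.301414,1.750348,0,1.08988,-1.20821],[490,310,230.2],[np.pi,0,-2.942]),
([.51038965,.33849,1.757804,-.001919,1.044913,-1.266487],[511.75,287.61,205.6],[-3.14012,.00086,-2.93455]),
([.39048,.294317,2.047762,-.108197,.5481835,-1.2628655],[524.375,197.643,136.416],[3.141,.262,-2.976]),
([.39851989,.158706,2.05340712,-.09563,.67742842,-1.26935],[497.9,190.12,197.71],[3.14,.266,-2.978]),
([-.272297,.3081809,1.6956356,0,1.13885,-1.7634726],[574.5,-158.9,249.1],[3.1413,-.001,3.0619]),
(s["qpos"],e,s["tcp_rot"])]
def f(k): return np.concatenate([fk(np.array(q),k)[0]-p for q,p,_ in D])
o=least_squares(f,[300,0,450,400,0,250]);print(o.x,o.fun)
for q,_,t in D: print((R.from_euler("xyz",t).inv()*fk(np.array(q),o.x)[1]).magnitude(),end=" ")
np.save("k.npy",o.x)
lo=np.array([-2.63,-.92,.06,-1.3,0,-3.02]);hi=np.array([2.63,2.1,2.66,4.44,2.69,3.02])
def ik(p,Rt,q0):
    g=lambda q:np.r_[(fk(q,o.x)[0]-p)/100,(Rt.inv()*fk(q,o.x)[1]).as_rotvec()]
    z=least_squares(g,np.clip(q0,lo+.01,hi-.01),bounds=(lo,hi));return z.x,np.abs(z.fun).max()
TR[2]=8
for phi0 in (0,.4,.6,.8,1.0):
  print("\nphi0",phi0);q=s["qpos"]
  for th in (0,.4,.8,1.2,1.3):
    tab=R.from_euler("y",th).apply([-94,0,3])+[42,0,44]   # pinch 10mm out from lid face
    phi=phi0-th
    Rt=RTR*R.from_euler("y",-phi)*R.from_euler("z",np.pi)*R.from_euler("x",np.pi)
    p=nest(0,tab)-Rt.apply([0,0,6.])   # tips ~11 past tab centre
    q,er=ik(p,Rt,q);print(th,p.round(0),q.round(2),round(er,3))
E
```

```text
[ 488.174 -158.968  180.469] [-3.141  0.002  3.06 ] 0.4010698905287392
[288.608   2.358 564.743 491.701  56.263 320.299] [ 1.312 -0.784 -0.044  0.818 -1.187  0.033  0.827 -1.243  0.076  0.202
 -1.211  0.03   0.203 -1.193 -0.145 -0.435 -1.398 -0.05   0.181 -1.641
  0.099]
3.141587122780029 3.14101367320528 3.14159138152408 3.1395265496815754 3.1412029870027625 3.141520631919634 3.1415926535897927 
phi0 0
0 [ 556. -163.   61.] [-0.29  0.52  1.87 -0.    0.75  1.37] 0.0
0.4 [ 566. -164.   97.] [-0.25  0.67  1.54 -0.07  1.32  1.43] 0.0
0.8 [ 590. -166.  126.] [-0.22  0.89  1.2  -0.1   1.84  1.44] 0.0
1.2 [ 624. -169.  143.] [-0.21  1.15  0.85 -0.16  2.33  1.41] 0.0
1.3 [ 633. -169.  145.] [-0.2   1.22  0.76 -0.19  2.44  1.39] 0.0

phi0 0.4
0 [ 553. -163.   61.] [-0.34  0.43  2.14  0.52  0.2   0.81] 0.0
0.4 [ 564. -164.   97.] [-0.28  0.48  1.83  0.    0.83  1.37] 0.0
0.8 [ 588. -166.  127.] [-0.24  0.66  1.48 -0.06  1.4   1.43] 0.0
1.2 [ 622. -168.  145.] [-0.22  0.92  1.09 -0.1   1.92  1.44] 0.0
1.3 [ 632. -169.  147.] [-0.21  0.99  1.   -0.12  2.05  1.44] 0.0

phi0 0.6
0 [ 552. -163.   
[... 286 characters left out ...]
3 -0.09  1.83  1.44] 0.0

phi0 0.8
0 [ 551. -163.   59.] [-0.42  0.54  2.37  2.69  0.58 -1.43] 0.0
0.4 [ 562. -164.   97.] [-0.34  0.37  2.11  0.36  0.29  0.99] 0.0
0.8 [ 586. -165.  128.] [-0.28  0.46  1.77 -0.    0.91  1.38] 0.0
1.2 [ 620. -168.  146.] [-0.23  0.69  1.38 -0.06  1.47  1.43] 0.0
1.3 [ 630. -169.  149.] [-0.23  0.75  1.28 -0.07  1.6   1.44] 0.0

phi0 1.0
0 [ 551. -163.   58.] [-0.46  0.69  2.43  2.75  0.98 -1.56] 0.0
0.4 [ 561. -163.   96.] [-0.37  0.38  2.24  1.88  0.17 -0.56] 0.0
0.8 [ 585. -165.  127.] [-0.3   0.39  1.91  0.07  0.65  1.3 ] 0.0
1.2 [ 619. -168.  147.] [-0.25  0.58  1.53 -0.04  1.23  1.42] 0.0
1.3 [ 629. -169.  149.] [-0.24  0.64  1.43 -0.05  1.37  1.43] 0.0
```

```bash
python3 - <<'E'
from h import *
print(nest(0,[-56,0,49]),rel(nest(0,[-56,0,49]),DOWN))
E
```

```text
[ 551.57910445 -162.72477714   56.        ] (array([-6.32,  0.14, 12.46]), array([-0.   ,  0.002, -0.001]))
```

>>> apply_moves(
  series="-3.2 .14 0 0 .002 0 0;-3.12 0 0 0 0 0 0;0 0 2.5 0 0 0 0;0 0 2.5 0 0 0 0;0 0 2 0 0 0 0;0 0 1 0 0 0 0;0 0 0 0 0 0 0;0 0 0 0 0 0 0;0 0 0 0 0 0 0;0 0 0 0 0 0 0",
)

```text
clock: 21.23
eef_pos: [550.8, -162.7, 101.4]
tcp_rot: [-3.141, 0.001, 3.06]
contact_force: [0.5, -0.8, 0.5]
opening: 0.496
```

```bash
python3 - <<'E'
from h import *
from rig import r
import cv2,pickle
print(rel(nest(0,[-56,0,49]),DOWN),r.sense()["opening"],r.sense()["contact_force"])
c=r.camera_info("wrist");f=r.grab_frame("wrist")
cv2.imwrite("pics/w6.png",cv2.resize(f[140:340,100:400],None,fx=2,fy=2,interpolation=cv2.INTER_CUBIC))
print((proj(c,np.array([nest(0,[-60,-12,51]),nest(0,[-60,12,51])]))-[100,140]+.5)*2-.5)
E
```

```text
(array([-0.07,  0.01,  4.54]), array([-0.   ,  0.001, -0.001])) 0.49550657519091884 [ 0.48766808 -0.82174567  0.54963228]
[[264.725468   159.48927755]
 [343.49093717 159.38732604]]
```

View pics/w6.png

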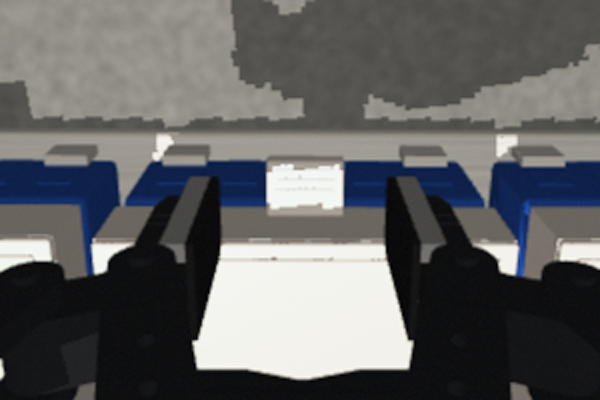

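>>> apply_moves(
  series="-.05 .03 1 0 0 0 0;0 0 1 0 0 0 0;0 0 1 0 0 0 0;0 0 .8 0 0 0 0;0 0 .7 0 0 0 0;0 0 0 0 0 0 0;0 0 0 0 0 0 0;0 0 0 0 0 0 0;0 0 0 0 0 0 0;0 0 0 0 0 0 0",
)

```text
clock: 22.12
eef_pos: [550.6, -162.2, 55.5]
tcp_rot: [-3.142, -0.001, 3.06]
contact_force: [0.4, 0.6, 0.4]
opening: 0.498
```

>>> apply_moves(
  series="0 0 0 0 0 0 .3;0 0 0 0 0 0 .5;0 0 0 0 0 0 1;0 0 0 0 0 0 1;0 0 0 0 0 0 1;0 0 0 0 0 0 1;0 0 0 0 0 0 1;0 0 0 0 0 0 1;0 0 0 0 0 0 1;0 0 0 0 0 0 1",
  squeeze=50,
)

```text
clock: 22.95
eef_pos: [550.4, -162.2, 55.1]
tcp_rot: [3.142, -0.001, 3.06]
contact_force: [1.3, 0.1, 0.8]
opening: 0.261
```

```bash
python3 - <<'E'
from h import *
e,Rc,s=tw();print(RTR.inv().apply(e-TR),s["tcp_rot"],RTR.inv().apply(s["contact_force"]),s["wrist_torque"])
E
```

```text
[-57.18662876   0.43996369  48.08804588] [ 3.14156271e+00 -9.52755117e-04  3.06014403e+00] [1.31704426 0.22665003 0.75210451] [ 0.03990915 -0.2352425  -0.01702358]
```

>>> apply_moves(
  series="-.036 0 -.595 0 .06 0 1;-.036 0 -.595 0 .06 0 1;-.036 0 -.595 0 .06 0 1;-.036 0 -.595 0 .06 0 1;-.036 0 -.595 0 .06 0 1;0 0 0 0 0 0 1;0 0 0 0 0 0 1;0 0 0 0 0 0 1;0 0 0 0 0 0 1;0 0 0 0 0 0 1",
)

```text
clock: 23.78
eef_pos: [555.6, -162.6, 84.2]
tcp_rot: [3.141, -0.3, 3.06]
contact_force: [2.8, 0.2, -1.0]
opening: 0.262
```

```bash
python3 - <<'E'
from h import *
e,Rc,s=tw();p=RTR.inv().apply(e-TR)-[42,0,45];print(p,np.hypot(p[0],p[2]),np.arctan2(p[2],-p[0]),s["tcp_rot"],Rc.inv().apply(s["contact_force"]),s["wrist_torque"],s["opening"],s["qpos"])
E
```

```text
[-94.0137158    0.43571889  32.22387073] 99.38287882244488 0.33020785277456177 [ 3.1414732  -0.29952118  3.06000488] [-2.95591899  0.47755422  0.10241487] [-0.00975751 -0.52134452  0.02724054] 0.2617008659404375 [-0.2582123   0.62058159  1.64310019 -0.05612308  1.17362253 -1.71797961]
```

>>> apply_moves(
  series="-.04 0 -.595 0 .06 0 1;-.04 0 -.595 0 .06 0 1;-.04 0 -.595 0 .06 0 1;-.04 0 -.595 0 .06 0 1;-.04 0 -.595 0 .06 0 1;-.04 0 -.595 0 .06 0 1;-.04 0 -.595 0 .06 0 1;-.04 0 -.595 0 .06 0 1;0 0 0 0 0 0 1;0 0 0 0 0 0 1",
)

```text
clock: 24.62
eef_pos: [580.2, -164.6, 123.4]
tcp_rot: [3.141, -0.784, 3.06]
contact_force: [-4.0, 0.2, 2.7]
opening: 0.261
```

```bash
python3 - <<'E'
from h import *
e,Rc,s=tw();p=RTR.inv().apply(e-TR)-[42,0,45];print(p,np.hypot(p[0],p[2]),np.arctan2(p[2],-p[0]),s["tcp_rot"],Rc.inv().apply(s["contact_force"]),s["wrist_torque"],s["opening"],s["qpos"])
E
```

```text
[-69.33859302   0.4099964   71.40740888] 99.5332031333535 0.8000960365591482 [ 3.14111097 -0.78436011  3.06039342] [ 4.74823647 -0.10273031  0.95887295] [ 0.12500848  0.36760926 -0.0175195 ] 0.2610241600227786 [-0.2246396   0.87496901  1.23557205 -0.10360552  1.80906348 -1.69720825]
```

>>> apply_moves(
  series="-.03 0 -.595 0 .06 0 1;-.03 0 -.595 0 .06 0 1;-.03 0 -.595 0 .06 0 1;-.03 0 -.595 0 .06 0 1;-.03 0 -.595 0 .06 0 1;-.03 0 -.595 0 .06 0 1;-.03 0 -.595 0 .06 0 1;-.03 0 -.595 0 .06 0 1;0 0 0 0 0 0 1;0 0 0 0 0 0 1",
)

```text
clock: 25.45
eef_pos: [621.2, -168.1, 148.0]
tcp_rot: [3.141, -1.265, 3.06]
contact_force: [-4.0, 1.0, 7.4]
opening: 0.261
```

```bash
python3 - <<'E'
from h import *
from rig import r
import cv2
e,Rc,s=tw();p=RTR.inv().apply(e-TR)-[42,0,45];print(p,np.hypot(p[0],p[2]),np.arctan2(p[2],-p[0]),s["tcp_rot"],Rc.inv().apply(s["contact_force"]),s["wrist_torque"],s["opening"],s["qpos"])
f=r.grab_frame("side");cv2.imwrite("pics/s7.png",cv2.resize(f[100:384,150:420],None,fx=2,fy=2,interpolation=cv2.INTER_CUBIC))
E
```

```text
[-28.18645262   0.22705506  95.99590536] 100.04843805635362 1.285201678596541 [ 3.14110196 -1.26488101  3.06017569] [8.25453066 0.61966305 1.70507481] [ 0.07296485  0.53656738 -0.07662423] 0.2609990141205893 [-0.20655565  1.18662102  0.81794848 -0.1748569   2.39200233 -1.73725814]
```

View pics/s7.png

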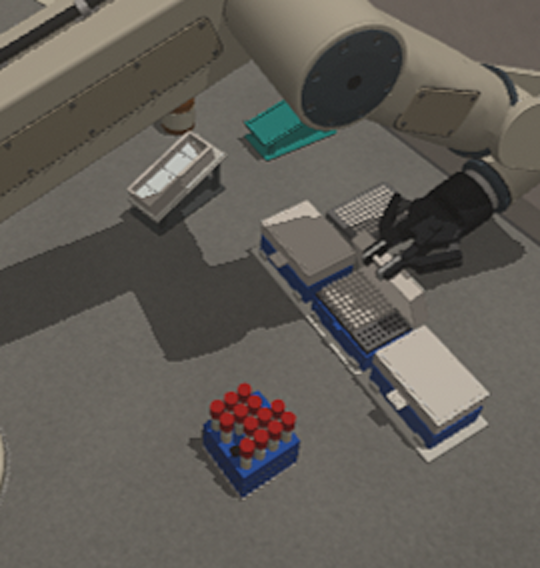

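>>> apply_moves(
  series=".04 0 0 0 0 0 1;0 0 0 0 0 0 1;0 0 0 0 0 0 1;0 0 0 0 0 0 1;0 0 0 0 0 0 1;0 0 0 0 0 0 1;0 0 0 0 0 0 1;0 0 0 0 0 0 1;0 0 0 0 0 0 1;0 0 0 0 0 0 1",
)

```text
clock: 26.33
eef_pos: [621.8, -168.0, 148.2]
tcp_rot: [3.141, -1.262, 3.06]
contact_force: [-3.1, -0.4, 5.2]
opening: 0.258
```

```bash
python3 - <<'E'
from h import *
from rig import r
e,Rc,s=tw();p=RTR.inv().apply(e-TR)-[42,0,45];print(np.arctan2(p[2],-p[0]),s["contact_force"],s["opening"],s["clock"],s["qvel"].round(3))
print(r.sign_off())
E
```

```text
1.2919531382617921 [-3.07664905 -0.36851121  5.24759571] 0.258396407086636 26.3333 [-0.    -0.     0.    -0.    -0.001 -0.001]
the job is handed in; nothing more can be done
None
```

The trough is on the sloped stand and released, and the loose lid is held open at about 72° (roughly 1.26 rad) by its tab. I signed off at 26.3 s.

- **Trough:** I slid it down the slope until I felt the foot lip, then let go. The wrist and side pictures afterwards show it between the rails with its lower end at the lip.
- **Finding the box:** I tapped the middle lid first and it gave, about 1 N per mm up to 2.8 N. By the given spring stiffness that is about 0.035 rad, over the 0.02 needed. It was clearly the loose one, so I did not touch the other two lids.
- **Lid:** I pinched the tab at 50 N and lifted it along the hinge arc. The side picture shows the tips exposed, the other two lids shut, and the tube rack, bottle and microplate apparently where they were. The last reading showed the arm still, with about 6 N on the tool and the tab still gripped.

One disagreement along the way: the top camera's positions were about 3–6 mm off from the wrist camera's and from where I actually touched things. I used the wrist camera.

I viewed 11 pictures, one over the budget of 10.

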